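# Build up a kebab spit and hold it slanting for the skewers

### The arm

A 7-joint arm with a two-finger parallel gripper is mounted at the origin on a cart in front of the work surface, level with it; the furniture and walls round the work are solid. World frame = base frame: x ahead of the robot, y to its left, z up, the work surface at z = 0. Lengths are in m, angles in rad, forces in N, time in s.
With the tool pointing down it reaches from about 0.4 to 0.85 m from the base axis. Payload 10.4 kg.
Tool frame: the origin (TCP) lies at the very end of the fingers, on their centre line; the grasp point (between the pads) lies r.grip_depth behind it (r.grip_depth is the distance from the TCP to the grasp point, in m); y points along the fingers, z is the direction in which the jaws open and shut, and the axes are right-handed (so a half turn about y gives the same grasp; the last joint's range is limited). The gripper opens to 87 mm and grips with 3 to 60 N. Pads are 19 mm wide; open, the fingers measure 117 mm over their backs; the gripper's body (75 mm by 190 mm) begins 51 mm behind the grasp point.
Start: joints at [-1.35, 0.332, -0.065, 1.46, 0.022, 1.35, -0.088], TCP at [0.151, 0.607, 0.223] pointing down, gripper open.
Joint ranges: [-2.6, 2.6], [-0.5, 2.12], [-1.47, 1.34], [0.16, 2.42], [-1.27, 4.41], [0.06, 2.06], [-2.6, 2.6]. Speed limits (rad/s): [2.22, 2.22, 2.79, 2.79, 3.14, 3.14, 3.14].

### API

Orientations are given as a unit quaternion [x, y, z, w].
In Python, from bench import r gives the robot as it stands.
- The arm moves only by the shell command python3 -m jog 'ROWS' [OPENING] [FORCE]. ROWS is JSON, a list of rows, each a list of 6 numbers: the shift along the tool's x, y, z in m, then the turn, a rotation vector about the tool's x, y, z in degrees. A call has 1 to 12 rows; each row shifts and turns the pose as measured when the row begins, along the tool's axes as they then stand; what a row does not reach is not made up. A row lasts 1/12 s, in which the tool goes at most 41.7 mm and 7.16 degrees, less where a joint would pass 70% of its speed; a pose out of reach is approached as far as the arm can. A call with a gripper value outside its range is refused whole. OPENING is the opening, from -1 (shut) to 1 (fully open), so that 0 is half open, set as the call begins (- or left out, the last holds). The fingers move at their own pace and stop on an object; FORCE is the grip in N (left out, the last holds). Time passes only in rows, so rows that do not move let the fingers close. It gives the time, the measured TCP pose, the force and the opening at its end, in the units of the state.
- r.read_state(): the state, without advancing time (a new reading comes with each control period).
- r.camera(name): name is "side" or "top" or "wrist"; returns a dict with "image" (480x640x3 uint8, red, green, blue), "range_z" (480x640 float32, m along the optical axis (not along the pixel's ray), 0 where there is no reading), "K" (3x3 intrinsics, pixels), "R" (3x3) and "t" (3): a world point X has camera coordinates R X + t. Camera axes: x right, y down, z forward; pixel columns grow to the right and rows downward; lengths in m; the calibration is good to about 2 mm. A picture is of the moment at which its call begins.
- r.close_job(): hands the job in, once; it reports no verdict.
The state is a dict: "time": time; "joint_positions": joint angles; "joint_vel": joint speeds; "joint_torque": joint torques, N m; "ee_pos": TCP position; "eef_rot": TCP orientation; "ft_force": force on the tool from outside, world axes, zero at the start; "torque": the same for the moment, N m; "width": finger opening in m.
Only numpy, scipy, OpenCV 4.12 (cv2) and the standard library are available. Lean on these libraries where they do the work, as an engineer would, in place of code of your own. Each camera call takes 0.05 s, during which the arm holds its last target. There are 200 camera calls.

### The job

Build up the kebab spit for the oven's rotisserie: slide the loose skewer wheel (hub upward) down the upright spit until it sits fully home on the shoulder, then slide the locking collar down until it lies on the wheel's hub. Then take the spit by its free upper end, draw it straight up out of its stand, lean it over to about halfway between upright and level with the pointed end still the higher, and finish while holding it still like that, all of it well over a hand's breadth (10 cm) above the worktop, wheel and collar still home, so that I can hang the skewers in the wheels. Leave the other things on the worktop where they are.

Things in the scene. Friction and masses are not known exactly. Their poses are not given: they have to be found in the camera images.
- spit_stand: Heavy dark steel stand, fixed. Round foot 120 mm across, 10 mm high; on it an upright square socket 32 x 32 mm, mouth 68 mm above the worktop, with a square hole 11 mm wide and 52 mm deep that holds the spit. Origin: centre of the foot's underside; z up; x, y square to the socket's sides.
- spit: Loose steel spit 229 mm long, about 0.16 kg, upright in the stand; square bar 10 x 10 mm. Origin: lower (drive) end, 20 mm above the worktop; z along the bar to the pointed end, x and y square to its flats. Along z: 0-48 mm in the socket; 48-53 flange resting on the socket, with a fixed star wheel 68 mm across; 152-160 shoulder 24 mm across; 160-220 bare bar; cone to 229. Rocks about 1 degree.
- wheel_seat (a point): Point on the spit's axis on top of its shoulder, 160 mm from the drive end (180 mm above the worktop while in the stand): the loose wheel's origin is here when it is home.
- collar_seat (a point): Point on the spit's axis 24 mm above wheel_seat: the collar's origin is here when it lies home on the wheel's hub.
- spit_grip (a point): Place to grip the spit, on its axis 213 mm from the drive end (233 mm above the worktop in the stand); z along the spit. With wheel and collar home the bar is free from 196 to 220 mm: grip across two parallel flats (along the spit's x or y), fingertips just above the collar. Raised 48 mm, the spit is clear of the socket.
- skewer_wheel: Loose steel wheel, about 45 g, flat on the worktop left or right of the stand: eight-armed star plate 68 mm across, 0-4 mm high, with a round hub 28 mm across that rises to 24 mm; 17 mm round hole right through, sliding freely on the spit at any turn. Origin: centre of the underside; z up the hub. Grip the hub just above the plate. Home, the spit stands 45 mm out of the hub, between the fingers.
- lock_collar: Loose steel ring, about 40 g, 30 mm across, 12 mm high, 17 mm round hole, flat on the worktop on the other side of the stand. A small thumbscrew (dark knob 9 mm thick) sticks out along its +y to 26.5 mm from the centre: grip along its x. Origin: centre of the underside; z up. Goes on the way up it lies, at any turn; home, the spit stands 33 mm out of it.
- garlic: Bystander: a loose garlic bulb 53 mm across, behind and left of the stand; leave it.
- lemon: Bystander: a loose lemon 71 x 53 mm, behind and right of the stand; leave it.
- matchbox: Bystander: a loose matchbox 54 x 36 x 16 mm, in front and left of the stand; leave it.
- bottle_opener: Bystander: a loose flat bottle opener 126 x 38 x 13 mm, at the far right; leave it.
- espresso_cup: Bystander: a loose cup 63 mm across and 49 mm high, at the right behind the work; leave it.
- jar_lid: Bystander: a loose plain jar lid 66 mm across and 13 mm high, closed on top, in front and right of the stand; leave it.

How it is judged:
By the outcome, as a careful person would: the job done as asked, in the order asked, and still so for the second after the job is handed in, while the arm keeps its last pose, push and grip.
It also fails if it takes over 72 s, if anything falls off the work surface, if the arm or the gripper's body presses on something with over 40 N, if the wrist force passes 120 N, or if a joint passes its speed limit or range.

## Working session

There is one attempt and no reset: what is moved stays moved. The work goes in short steps, Python scripts to look and compute and a shell command to move; the robot and the scene stay as the last step left them, time stands still between calls to the robot, and variables do not carry over. Pictures are saved under pics/ and viewed, about 8 in all and at most 12, crops included, and the job is handed in when it is done.

```bash
mkdir -p pics; ls
python3 - <<'E'
from bench import r
import cv2,numpy as np
s=r.read_state(); print({k:np.round(v,4) for k,v in s.items()}, r.grip_depth)
for n in ("top","side"):
    c=r.camera(n); cv2.imwrite(f"pics/{n}0.png",c["image"][:,:,::-1]); np.savez(f"{n}0.npz",**c); print(n,c["K"],c["R"],c["t"])
E
```

```text
pics
{'time': np.float64(0.0), 'joint_positions': array([-1.3496,  0.3329, -0.0647,  1.461 ,  0.0216,  1.3499, -0.0885]), 'joint_vel': array([-0.0006, -0.0004,  0.0017, -0.0003,  0.0005, -0.0016, -0.0017]), 'joint_torque': array([-6.00000e-04, -6.23270e+01,  2.41000e-02, -3.89883e+01,
       -6.14000e-02,  3.99000e-02,  1.00000e-04]), 'ee_pos': array([0.1508, 0.6061, 0.2217]), 'eef_rot': array([ 0.7024, -0.086 ,  0.0859, -0.7014]), 'ft_force': array([-0.7807,  0.5177, -0.2624]), 'torque': array([ 0.0657, -0.035 ,  0.0187]), 'width': np.float64(0.0869)} 0.0187
top [[442.39683658   0.         319.01598699]
 [  0.         442.39683658 245.6542432 ]
 [  0.           0.           1.        ]] [[-0.01392005 -0.99961071  0.02417961]
 [-0.98105084  0.00897999 -0.19354229]
 [ 0.19324981 -0.02641555 -0.98079393]] [-0.12810283  0.51754706  1.28824712]
side [[495.21577699   0.         325.89172349]
 [  0.         495.21577699 243.49900711]
 [  0.           0.           1.        ]] [[-0.97741211 -0.21111934 -0.00970556]
 [-0.06923913  0.36326697 -0.92910874]
 [ 0.19967853 -0.90745013 -0.36967925]] [0.46429274 0.21570448 1.28712653]
```

View pics/top0.png

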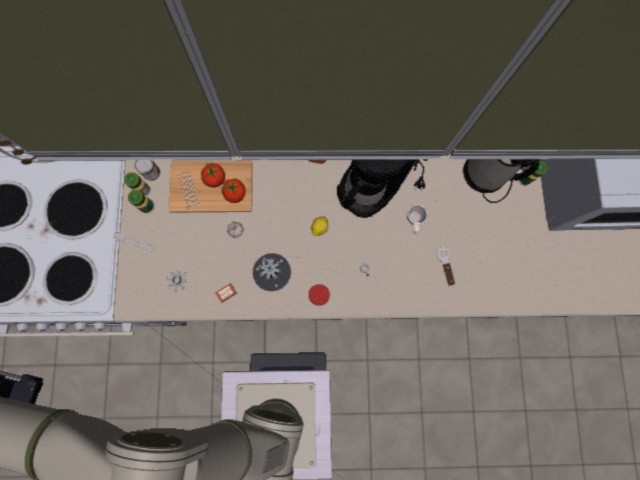

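View pics/side0.png

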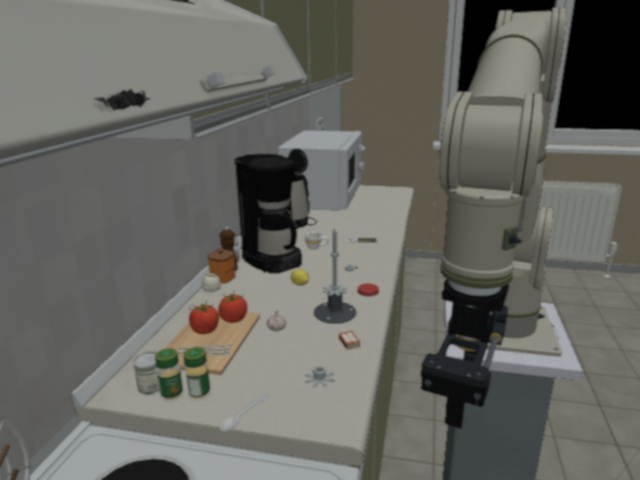

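Top view: wheel at (177,280), stand and spit at about (270,270), collar at (365,269) with its knob toward the robot. I'll enlarge these three.

```bash
cat > h.py <<'E'
import numpy as np,cv2
from scipy.spatial.transform import Rotation as Ro
from bench import r
def plane(c,u,v,z):
    d=c["R"].T@np.linalg.inv(c["K"])@[u,v,1]; o=-c["R"].T@c["t"]
    return o+d*(z-o[2])/d[2]
def proj(c,X):
    p=c["K"]@(c["R"]@np.array(X)+c["t"]); return p[:2]/p[2]
def crop(c,u,v,h,S,w=None):
    w=w or h
    im=c["image"][int(v-h):int(v+h),int(u-w):int(u+w),::-1]
    return cv2.resize(im,None,fx=S,fy=S,interpolation=cv2.INTER_CUBIC)
def pose():
    s=r.read_state(); return np.array(s["ee_pos"]),Ro.from_quat(s["eef_rot"]),s
def go(target,Rt=None):
    "shift in tool axes (mm) and rotvec (deg) to reach target TCP"
    p,R,s=pose(); print("tcp",p.round(4),"axes",R.as_matrix().round(3).tolist(),"w",round(float(s["width"]),4))
    print("shift mm",(R.inv().apply(np.array(target)-p)*1000).round(1))
    if Rt is not None: print("rot deg",np.degrees((R.inv()*Rt).as_rotvec()).round(1))
E
python3 - <<'E'
from h import *
c=dict(np.load("top0.npz"))
print(np.round(-c["R"].T@c["t"],3))
a=[crop(c,u,v,25,8,16) for u,v in((177,280),(270,268),(365,269))]
cv2.imwrite("pics/m1.png",np.hstack(a))
for u,v,z in((177,280,.024),(271,271,.01),(365,269,.012)): print(plane(c,u,v,z).round(4))
s=dict(np.load("side0.npz"))
pts={}
print(plane(s,335,313,.01),plane(s,319,371,.024),plane(s,350,268,.012))
p,R,_=pose();print(R.as_matrix().round(3))
E
```

```text
[ 0.257 -0.099  1.367]
[0.4196 0.2963 0.024 ]
[0.446 0.014 0.01 ]
[ 0.4489 -0.2766  0.012 ]
[0.44232641 0.03410231 0.01      ] [0.42258981 0.31275673 0.024     ] [ 0.45065576 -0.25832411  0.012     ]
[[ 0.97  -0.     0.241]
 [-0.241 -0.001  0.97 ]
 [ 0.    -1.    -0.001]]
```

View pics/m1.png

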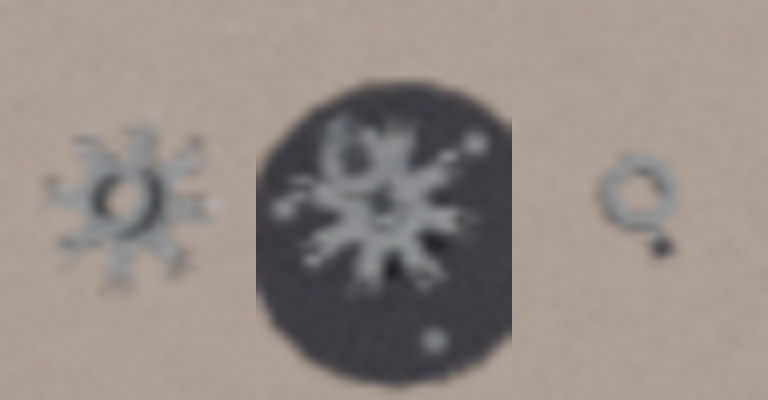

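Crop: hub centre ≈ (177.0,280.2), foot centre ≈ (271.8,272), collar centre ≈ (364.6,268.4), with its knob toward −x, −y (about −156°). I'll move over the wheel and use the wrist camera.

```bash
python3 -m jog '[[0.034,0,-0.0236,0,0,0],[0.034,0,-0.0236,0,0,0],[0.034,0,-0.0236,0,0,0],[0.034,0,-0.0236,0,0,0],[0.034,0,-0.0236,0,0,0],[0.034,0,-0.0236,0,0,0],[0.034,0,-0.0236,0,0,0],[0.034,0,-0.0236,0,0,0],[0.034,0,-0.0236,0,0,0]]' 1
python3 - <<'E'
from h import *
go([.42,.297,.2])
c=r.camera("wrist"); np.savez("w1.npz",**c); cv2.imwrite("pics/w1.png",c["image"][:,:,::-1]); print(c["K"],c["R"].round(3),(-c["R"].T@c["t"]).round(4))
print(proj(c,[.42,.297,.024]))
for n,pts in(("top0.npz",[(177,280),(150,285),(290,265),(319,295)]),("side0.npz",[(319,371),(369,289),(380,330)])):
    k=dict(np.load(n))
    for u,v in pts:
        z=k["range_z"][v,u]; X=k["R"].T@(np.linalg.inv(k["K"])@[u,v,1]*z-k["t"]); print(n,u,v,X.round(4))
E
```

```text
time: 0.85
ee_pos: [0.3917, 0.3266, 0.2165]
eef_rot: [0.704, -0.082, 0.077, -0.701]
ft_force: [1.6, 0.3, -0.8]
width: 0.087
tcp [0.3917 0.3266 0.2165] axes [[0.974, -0.008, 0.224], [-0.224, -0.005, 0.974], [-0.007, -1.0, -0.006]] w 0.087
shift mm [ 34.3  16.4 -22.4]
[[344.70059743   0.         323.17146658]
 [  0.         344.70059743 237.65310716]
 [  0.           0.           1.        ]] [[ 0.224  0.974 -0.007]
 [ 0.938 -0.214  0.271]
 [ 0.263 -0.068 -0.962]] [0.3202 0.3434 0.3797]
[304.36905984 244.2311881 ]
top0.npz 177 280 [ 0.4226  0.3036 -0.0008]
top0.npz 150 285 [0.4079 0.3843 0.0014]
top0.npz 290 265 [ 0.4648 -0.0443  0.0055]
top0.npz 319 295 [ 0.3704 -0.133   0.0106]
side0.npz 319 371 [0.4261 0.298  0.0129]
side0.npz 369 289 [ 0.3713 -0.1278  0.0088]
side0.npz 380 330 [ 0.3151  0.0781 -0.0014]
```

View pics/w1.png

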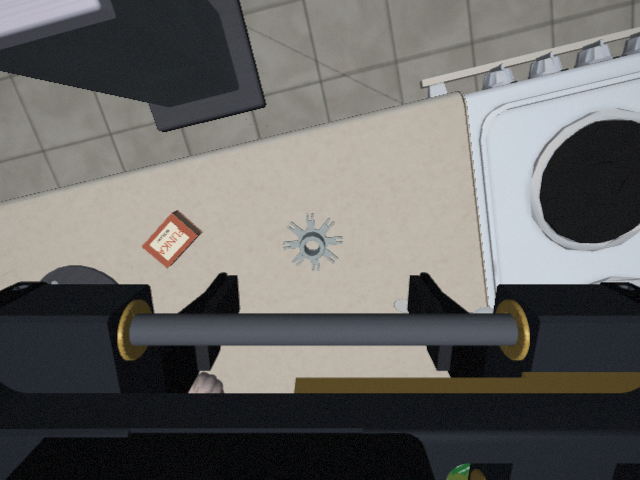

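Wrist view: wheel hub rim centre at about (313,240), matchbox at (172,240), stand foot at (75,290).

Run:
```python
from h import *
c=dict(np.load("w1.npz"))
cv2.imwrite("pics/w1c.png",crop(c,313,240,36,10,36))
X=plane(c,313,240,.024);print(X.round(4)); go([X[0],X[1],.08])
```

```text
[0.4175 0.3072 0.024 ]
tcp [0.3979 0.3191 0.2166] axes [[0.972, -0.005, 0.234], [-0.234, -0.007, 0.972], [-0.004, -1.0, -0.008]] w 0.0871
shift mm [ 22.2 136.6  -5.9]
```

View pics/w1c.png

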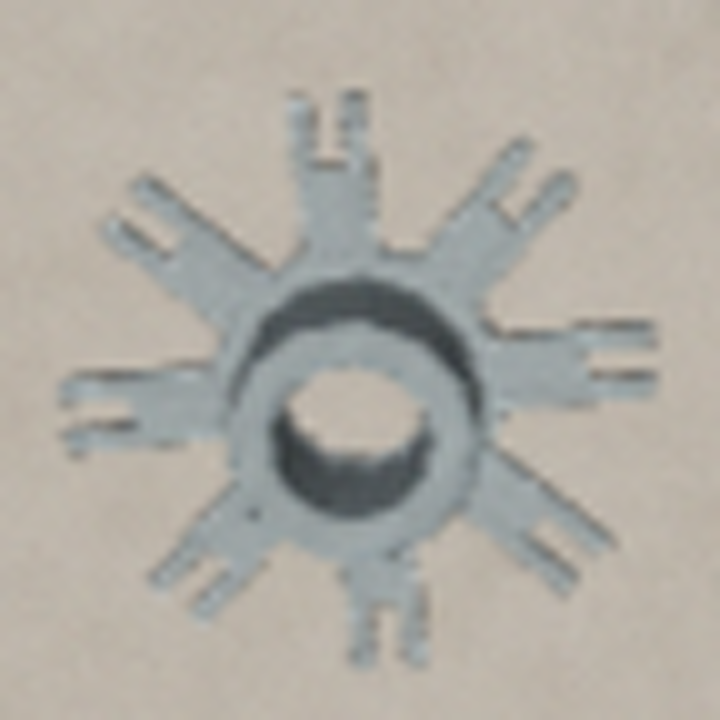

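Hub top rim centre is really at (312.2,248), as the rim is displaced towards the bottom of the crop.

Run:
```python
from h import *
c=dict(np.load("w1.npz"))
X=plane(c,312.2,248,.024);print(X.round(4), plane(c,313,242,.004).round(4)); go([X[0],X[1],.08])
```

```text
[0.426  0.3042 0.024 ] [0.4252 0.3046 0.004 ]
tcp [0.3979 0.3191 0.2166] axes [[0.972, -0.005, 0.234], [-0.234, -0.007, 0.972], [-0.004, -1.0, -0.008]] w 0.0871
shift mm [ 31.3 136.5  -6.7]
```

```bash
python3 -m jog '[[0.01,0.037,-0.0025,0,0,0],[0.01,0.037,-0.0025,0,0,0],[0.01,0.037,-0.0025,0,0,0],[0.002,0.015,0,0,0,0],[0,0,0,0,0,0]]'
python3 - <<'E'
from h import *
c=r.camera("wrist"); np.savez("w2.npz",**c); cv2.imwrite("pics/w2.png",c["image"][:,:,::-1]); print(proj(c,[.4257,.3043,.024]))
Rt=Ro.from_matrix(np.array([[.972,0,.234],[-.234,0,.972],[0,-1,0]]))
go([.4257,.3043,.006],Rt)
E
```

```text
time: 1.32
ee_pos: [0.4317, 0.2992, 0.0888]
eef_rot: [0.703, -0.087, 0.087, -0.7]
ft_force: [-1.0, 0.2, 0.2]
width: 0.0867
[329.82915348 240.03996678]
tcp [0.4317 0.2994 0.09  ] axes [[0.97, -0.001, 0.244], [-0.244, -0.004, 0.97], [0.0, -1.0, -0.004]] w 0.0867
shift mm [-7.  84.   3.6]
rot deg [ 0.2 -0.6  0. ]
```

View pics/w2.png

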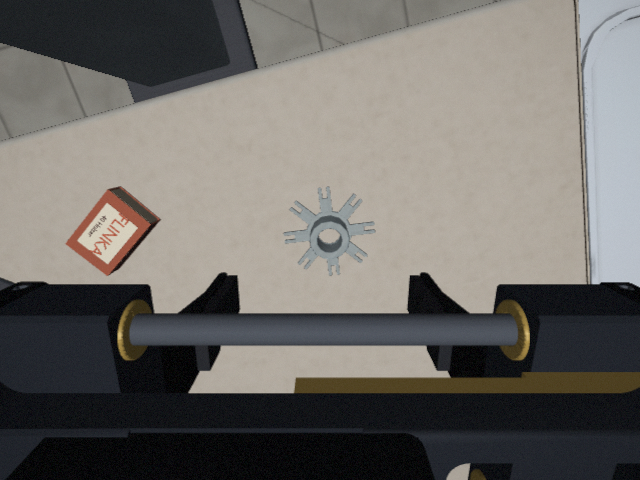

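Predicted and seen hub positions agree, at about (329,239). I'll descend.

```bash
python3 -m jog '[[-0.004,0.026,0.002,0,-0.6,0],[-0.003,0.026,0.0015,0,0,0],[-0.001,0.023,0,0,0,0],[0,0,0,0,0,0],[0,0,0,0,0,0]]'; python3 -c "
from h import *
go([.4255,.3043,.006])"
```

```text
time: 1.78
ee_pos: [0.4265, 0.3102, 0.0202]
eef_rot: [-0.701, 0.081, -0.084, 0.704]
ft_force: [0.3, -0.4, -0.2]
width: 0.0872
tcp [0.4265 0.3102 0.0202] axes [[0.973, 0.005, 0.231], [-0.231, 0.004, 0.973], [0.004, -1.0, 0.005]] w 0.0872
shift mm [ 0.3 14.2 -6. ]
```

```bash
python3 -m jog '[[0,0.007,-0.003,-0.2,0,0],[0,0.006,-0.003,0,0,0],[0,0,0,0,0,0]]';  python3 -c "
from h import *
go([.4255,.3043,.006])"
```

```text
time: 2.03
ee_pos: [0.427, 0.3065, 0.0111]
eef_rot: [-0.7, 0.079, -0.085, 0.704]
ft_force: [-0.3, -0.7, 0.2]
width: 0.0869
tcp [0.427  0.3065 0.0111] axes [[0.973, 0.009, 0.23], [-0.23, 0.004, 0.973], [0.008, -1.0, 0.006]] w 0.0869
shift mm [-0.9  5.  -2.5]
```

```bash
cat >> h.py <<'E'
def down(yaw):
    "tool down, jaw axis z at yaw deg from world x"
    a=np.radians(yaw); z=np.array([np.cos(a),np.sin(a),0]); y=np.array([0,0,-1.]); return Ro.from_matrix(np.array([np.cross(y,z),y,z]).T)
E
python3 -m jog '[[-0.001,0.004,-0.002,-0.4,0,0.4],[0,0.001,0,0,0,0],[0,0,0,0,0,0]]';  python3 -c "
from h import *
go([.4255,.3043,.006],down(76.5))"
```

```text
time: 2.28
ee_pos: [0.4266, 0.3052, 0.0076]
eef_rot: [-0.702, 0.082, -0.083, 0.703]
ft_force: [-0.0, -0.6, -0.1]
width: 0.087
tcp [0.4266 0.3052 0.0076] axes [[0.973, 0.002, 0.231], [-0.231, 0.001, 0.973], [0.002, -1.0, 0.001]] w 0.087
shift mm [-0.8  1.6 -1.1]
rot deg [-0.1  0.2  0.1]
```

```bash
python3 -m jog '[[0,0.001,-0.001,0,0,0],[0,0,0,0,0,0],[0,0,0,0,0,0],[0,0,0,0,0,0],[0,0,0,0,0,0],[0,0,0,0,0,0]]' -1 30;python3 -m jog '[[0,0,0,0,0,0],[0,0,0,0,0,0]]'; python3 -c "
from h import *
go([.4255,.3043,.006],down(76.5))"
```

```text
time: 2.78
ee_pos: [0.4268, 0.3043, 0.0071]
eef_rot: [-0.702, 0.081, -0.083, 0.703]
ft_force: [-0.2, 0.1, 0.5]
width: 0.0549
time: 2.95
ee_pos: [0.4268, 0.3043, 0.0072]
eef_rot: [-0.702, 0.081, -0.083, 0.703]
ft_force: [-0.1, -0.8, 0.9]
width: 0.0417
tcp [0.4268 0.3043 0.0072] axes [[0.973, 0.002, 0.231], [-0.231, 0.001, 0.973], [0.002, -1.0, 0.002]] w 0.0417
shift mm [-1.3  1.1 -0.3]
rot deg [-0.1  0.1  0.1]
```

```bash
python3 -m jog '[[0,0,0,0,0,0],[0,0,0,0,0,0],[0,0,0,0,0,0],[0,0,0,0,0,0]]';python3 -m jog '[[0,-0.03,0,0,0,0],[0,-0.04,0,0,0,0],[0,-0.04,0,0,0,0],[0,-0.04,0,0,0,0],[0,-0.04,0,0,0,0],[0,-0.04,0,0,0,0],[0,-0.04,0,0,0,0],[0,-0.03,0,0,0,0]]'
python3 - <<'E'
from h import *
c=r.camera("wrist"); np.savez("w3.npz",**c); go([.446,.06,.31])
c=r.camera("top"); np.savez("top1.npz",**c)
c2=r.camera("side"); np.savez("side1.npz",**c2)
t0=dict(np.load("top0.npz"));s0=dict(np.load("side0.npz"))
a=crop(t0,269,267,25,10,20); b=crop(s0,335,275,50,5,40)
cv2.imwrite("pics/spit.png",np.hstack([a,b])); print(a.shape,b.shape)
E
```

```text
time: 3.28
ee_pos: [0.4268, 0.3044, 0.0071]
eef_rot: [-0.702, 0.081, -0.083, 0.703]
ft_force: [0.1, -0.1, 0.3]
width: 0.0265
time: 3.95
ee_pos: [0.4219, 0.3004, 0.3121]
eef_rot: [0.706, -0.085, 0.079, -0.698]
ft_force: [0.4, 1.6, -0.3]
width: 0.0266
tcp [0.4233 0.3015 0.3178] axes [[0.973, -0.004, 0.231], [-0.231, -0.005, 0.973], [-0.003, -1.0, -0.006]] w 0.027
shift mm [  78.     9.  -229.7]
(500, 400, 3) (500, 400, 3)
```

View pics/spit.png

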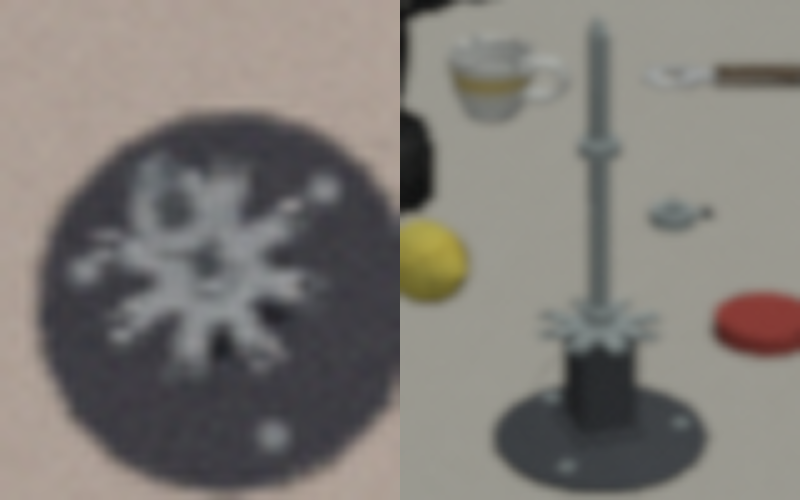

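Side crop: spit tip at full-image (334.4,229), shoulder (334.6,254.6); top crop: foot centre (272.2,272), tip about (264.5,258.5). The hub is held (width 27 mm). I'll triangulate.

Run:
```python
from h import *
t=dict(np.load("top0.npz"));s=dict(np.load("side0.npz"))
def tri(l):
    A=[];b=[]
    for c,u,v in l:
        P=c["K"]@np.c_[c["R"],c["t"]]
        for k,w in((0,u),(1,v)):
            q=P[k]-w*P[2]; n=np.linalg.norm(q[:3]); A.append(q[:3]/n); b.append(-q[3]/n)
    X=np.linalg.lstsq(np.array(A),np.array(b),rcond=None); return X[0].round(4),X[1]
print(tri([(t,264.5,258.5),(s,334.4,229)]),tri([(t,266.2,261),(s,334.6,254.6)]),tri([(t,272.2,272),(s,335,312.6)]))
print(plane(t,272.2,272,.01),plane(t,264.5,258.5,.249),plane(s,334.4,229,.249))
c=dict(np.load("w3.npz")); print(proj(c,[.446,.013,.249]),proj(c,[.446,.013,.18]))
go([.446,.09,.31],down(76.5))
```

```text
(array([0.4468, 0.0116, 0.2434]), array([1.35045573e-06])) (array([0.449 , 0.0134, 0.173 ]), array([7.61338041e-06])) (array([ 0.4457,  0.0114, -0.002 ]), array([2.69070849e-06]))
[0.44288161 0.01029528 0.01      ] [0.44508294 0.01094452 0.249     ] [0.4447259  0.02627404 0.249     ]
[-30.09104576 360.73704275] [ 41.51915916 316.71490104]
tcp [0.4226 0.301  0.3111] axes [[0.973, -0.008, 0.231], [-0.231, -0.009, 0.973], [-0.006, -1.0, -0.011]] w 0.0266
shift mm [  71.5    2.8 -199.8]
rot deg [ 0.6  0.1 -0.3]
```

```bash
python3 -m jog '[[0.012,0,-0.035,0.3,0,0],[0.014,0,-0.038,0.3,0,0],[0.014,0,-0.038,0,0,0],[0.014,0,-0.038,0,0,0],[0.014,0,-0.038,0,0,0],[0.004,0,-0.012,0,0,0],[0,0,0,0,0,0]]'
python3 - <<'E'
from h import *
c=r.camera("wrist"); np.savez("w4.npz",**c); cv2.imwrite("pics/w4.png",c["image"][:,:,::-1]); print(proj(c,[.446,.0115,.249]),proj(c,[.446,.0115,.18]))
go([.446,.0115,.29],down(76.5))
E
```

```text
time: 4.68
ee_pos: [0.4432, 0.0831, 0.3018]
eef_rot: [0.705, -0.086, 0.074, -0.7]
ft_force: [0.5, 0.5, -0.6]
width: 0.0266
[223.05806598 282.82779973] [245.97474826 252.02231344]
tcp [0.4431 0.084  0.3017] axes [[0.974, -0.018, 0.225], [-0.225, -0.004, 0.974], [-0.016, -1.0, -0.008]] w 0.0264
shift mm [ 19.3  12.  -69.9]
rot deg [ 0.5  0.5 -0.9]
```

View pics/w4.png

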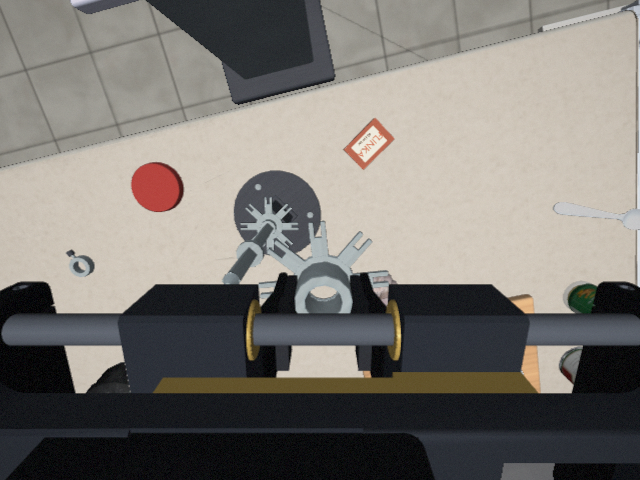

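Run:
```python
from h import *
c=dict(np.load("w4.npz")); cv2.imwrite("pics/w4c.png",crop(c,290,260,60,5,80))
```

```text
(no output)
```

View pics/w4c.png

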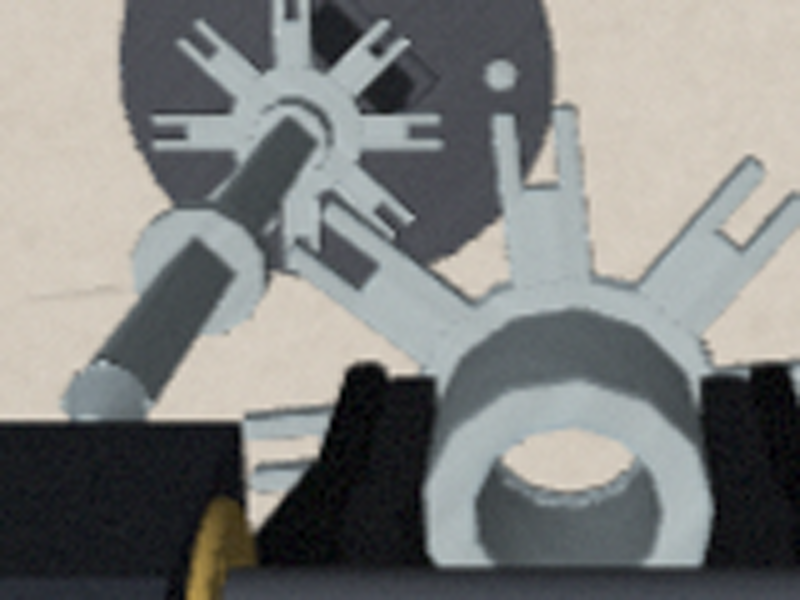

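Crop: shoulder disc centre (200,270)→(250,254), cone base (110,388)→(232,277.6), hub top centre about (568,517)→(323.6,303.4).

Run:
```python
from h import *
c=dict(np.load("w4.npz"))
P=lambda x,y,z:plane(c,210+x/5,200+y/5,z).round(4)
print("shoulder",P(200,270,.18),"cone",P(110,388,.24),"tip0",P(97,398,.249),"foot?")
p,R,_=pose()
print("wheel in tool",R.inv().apply(P(568,517,p[2]+.017)-p).round(4),R.inv().apply(P(568,510,p[2]+.017)-p).round(4))
for a,b,z in(((205,237),(235,272),.18),((290,117),(318,143),.073)):
    d=P(*b,z)-P(*a,z); print(np.degrees(np.arctan2(d[1],d[0])),np.linalg.norm(d))
```

```text
shoulder [0.4485 0.0144 0.18  ] cone [0.4466 0.0152 0.24  ] tip0 [0.4447 0.0164 0.249 ] foot?
wheel in tool [-0.0002 -0.017  -0.0014] [-0.0009 -0.017  -0.0014]
24.973910905883486 0.008052949770115272
32.074000875294026 0.008850988645343531
```

```bash
python3 -m jog '[[0.006,0,-0.024,0.4,0.3,-0.7],[0.006,0,-0.022,0,0,0],[0.005,0,-0.017,0,0,0],[0,0,0,0,0,0],[0,0,0,0,0,0]]'
python3 - <<'E'
from h import *
go([.4475,.015,.27],down(76.5))
E
```

```text
time: 5.15
ee_pos: [0.4437, 0.0237, 0.2975]
eef_rot: [0.704, -0.082, 0.075, -0.702]
ft_force: [-0.6, 0.9, -0.2]
width: 0.0266
tcp [0.4437 0.0237 0.2975] axes [[0.975, -0.01, 0.221], [-0.221, -0.002, 0.975], [-0.009, -1.0, -0.004]] w 0.0266
shift mm [ 5.9 27.5 -7.5]
rot deg [ 0.3  0.7 -0.5]
```

```bash
python3 -m jog '[[0.004,0.008,-0.005,0.3,0.3,-0.6],[0.002,0.008,-0.003,0,0,0],[0,0.006,0,0,0,0],[0,0,0,0,0,0],[0,0,0,0,0,0]]'
python3 - <<'E'
from h import *
go([.4475,.015,.262],down(76.5))
c=r.camera("wrist"); np.savez("w5.npz",**c); cv2.imwrite("pics/w5.png",crop(c,310,270,60,5,80))
E
```

```text
time: 5.57
ee_pos: [0.447, 0.0212, 0.2721]
eef_rot: [0.703, -0.078, 0.077, -0.702]
ft_force: [0.5, 0.8, -0.8]
width: 0.0267
tcp [0.447  0.0212 0.2721] axes [[0.976, -0.002, 0.217], [-0.217, -0.001, 0.976], [-0.002, -1.0, -0.001]] w 0.0267
shift mm [ 1.9 10.1 -6. ]
rot deg [ 0.1  0.9 -0.1]
```

View pics/w5.png

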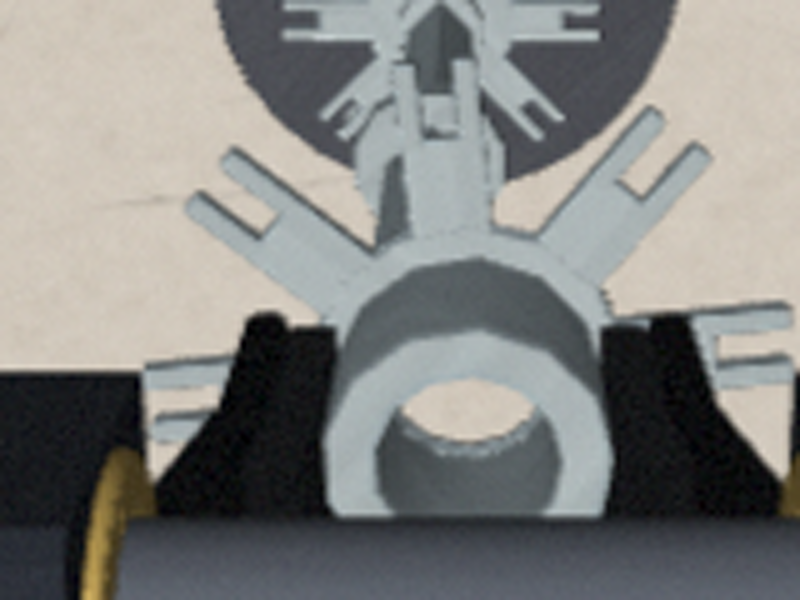

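Here the shoulder centre is at about (430,150)→(316,240) and hub centre x at 468→u=323.6; the bar's corner faces the camera, so its flats lie at about 32°/122°.

Run:
```python
from h import *
c=dict(np.load("w5.npz"))
P=lambda x,y,z:plane(c,230+x/5,210+y/5,z)
p,R,_=pose()
for n,X in(("sh",P(430,150,.18)),("hub",P(468,468,p[2]+.017)),):
    print(n,X.round(4),R.inv().apply(X-p).round(4))
go([.4475,.015,.262],down(76.5))
```

```text
sh [0.4463 0.0147 0.18  ] [ 0.0011  0.092  -0.0065]
hub [0.4465 0.0208 0.289 ] [-0.0004 -0.017  -0.0007]
tcp [0.4469 0.0213 0.272 ] axes [[0.976, -0.003, 0.217], [-0.217, -0.001, 0.976], [-0.002, -1.0, -0.001]] w 0.0265
shift mm [ 2.  10.  -6.1]
rot deg [ 0.1  1.  -0.1]
```

```bash
python3 -m jog '[[0.0015,0,-0.004,0,0.5,0],[0,0,-0.002,0,0,0],[0,0,0,0,0,0]]'; python3 -m jog '[[0,0.006,-0.001,0,0,0],[0,0.008,0,0,0,0],[0,0,0,0,0,0]]';  python3 -c "
from h import *
go([.4475,.0155,.187],down(76.5))"
```

```text
time: 5.87
ee_pos: [0.4473, 0.0155, 0.2725]
eef_rot: [0.703, -0.081, 0.079, -0.702]
ft_force: [0.1, -1.0, -1.0]
width: 0.0266
time: 6.12
ee_pos: [0.4474, 0.0143, 0.2579]
eef_rot: [0.703, -0.081, 0.08, -0.702]
ft_force: [-0.6, -0.5, -1.0]
width: 0.0264
tcp [0.4474 0.0143 0.2579] axes [[0.974, -0.001, 0.226], [-0.226, -0.0, 0.974], [-0.001, -1.0, -0.001]] w 0.0264
shift mm [-0.1 70.9  1.3]
rot deg [ 0.   0.5 -0. ]
```

```bash
python3 -m jog '[[0,0.008,0.0005,0,0,0],[0,0.008,0.0005,0,0,0],[0,0,0,0,0,0]]'; python3 -m jog '[[0,0.008,0,0,0,0],[0,0.008,0,0,0,0],[0,0,0,0,0,0]]';  python3 -c "
from h import *
go([.4475,.0155,.187],down(76.5))"
```

```text
time: 6.37
ee_pos: [0.4473, 0.0153, 0.2397]
eef_rot: [0.703, -0.081, 0.08, -0.702]
ft_force: [-0.5, -0.3, -0.2]
width: 0.0264
time: 6.62
ee_pos: [0.4471, 0.0153, 0.2216]
eef_rot: [0.703, -0.081, 0.08, -0.702]
ft_force: [-0.1, 0.2, 0.5]
width: 0.0269
tcp [0.4471 0.0153 0.2216] axes [[0.974, -0.002, 0.226], [-0.226, -0.001, 0.974], [-0.002, -1.0, -0.001]] w 0.0269
shift mm [ 0.4 34.6  0.3]
rot deg [ 0.1  0.5 -0.1]
```

```bash
python3 -m jog '[[0,0.01,0,0,0,0],[0,0.01,0,0,0,0],[0,0.005,0,0,0,0],[0,0,0,0,0,0]]'; python3 -m jog '[[0,0.003,0,0,0,0],[0,0.003,0,0,0,0],[0,0,0,0,0,0]]';  python3 -c "
from h import *
go([.4475,.0155,.187],down(76.5))"
```

```text
time: 6.95
ee_pos: [0.4469, 0.0153, 0.1936]
eef_rot: [0.703, -0.081, 0.08, -0.702]
ft_force: [-0.6, 0.6, -1.0]
width: 0.0267
time: 7.2
ee_pos: [0.4473, 0.0153, 0.1873]
eef_rot: [0.703, -0.081, 0.08, -0.702]
ft_force: [0.2, -0.6, -0.1]
width: 0.0264
tcp [0.4473 0.0153 0.1873] axes [[0.974, -0.001, 0.226], [-0.226, -0.001, 0.974], [-0.001, -1.0, -0.001]] w 0.0264
shift mm [0.1 0.3 0.2]
rot deg [ 0.1  0.5 -0.1]
```

```bash
python3 -m jog '[[0,0.001,0,0,0,0],[0,0.0005,0,0,0,0]]'; python3 -m jog '[[0,0.001,0,0,0,0],[0,0,0,0,0,0]]'
```

```text
time: 7.37
ee_pos: [0.4485, 0.0154, 0.1871]
eef_rot: [-0.702, 0.08, -0.081, 0.703]
ft_force: [-0.3, 0.3, 3.4]
width: 0.0267
time: 7.53
ee_pos: [0.4494, 0.0155, 0.1875]
eef_rot: [-0.702, 0.079, -0.082, 0.703]
ft_force: [0.2, -0.2, -0.8]
width: 0.0265
```

```bash
python3 -m jog '[[0,0,0,0,0,0],[0,0,0,0,0,0],[0,0,0,0,0,0],[0,-0.005,0,0,0,0]]' 0.3; python3 -m jog '[[0,-0.03,0,0,0,0],[0,-0.04,0,0,0,0],[0,-0.04,0,0,0,0],[0,-0.01,0,0,0,0]]'
python3 - <<'E'
from h import *
c=r.camera("wrist"); np.savez("w6.npz",**c)
w4=dict(np.load("w4.npz"))
# collar ring centre, knob from w4 (coarse)
print(plane(w4,82,265,.012),plane(w4,72,254,.006))
go([.449,-.277,.3],down(76.5))
c=r.camera("top"); np.savez("top2.npz",**c);
t0=dict(np.load("top0.npz")); print("top collar",plane(t0,364.6,268.4,.012))
b=dict(np.load("w4.npz")); b=crop(b,80,262,25,6,25)
a=crop(dict(np.load("w6.npz")),320,260,60,5,80)[:,:500]
a[:300,:300]=0; a[:300,:300]=b; cv2.imwrite("pics/mix.png",np.hstack([crop(dict(np.load("w6.npz")),320,250,60,5,50),np.vstack([b,np.zeros_like(b)])]))
E
```

```text
time: 7.87
ee_pos: [0.4487, 0.0154, 0.1918]
eef_rot: [-0.702, 0.08, -0.081, 0.703]
ft_force: [-1.1, 0.2, 0.3]
width: 0.0456
time: 8.2
ee_pos: [0.4456, 0.0148, 0.3145]
eef_rot: [0.704, -0.083, 0.079, -0.701]
ft_force: [0.5, -0.1, -0.3]
width: 0.0561
[ 0.45574094 -0.27074268  0.012     ] [ 0.43834785 -0.28282019  0.006     ]
tcp [0.4459 0.0148 0.3143] axes [[0.974, -0.005, 0.226], [-0.226, -0.002, 0.974], [-0.005, -1.0, -0.003]] w 0.0561
shift mm [  69.1   14.9 -283.5]
rot deg [ 0.2  0.4 -0.3]
top collar [ 0.45081032 -0.2754482   0.012     ]
```

View pics/mix.png

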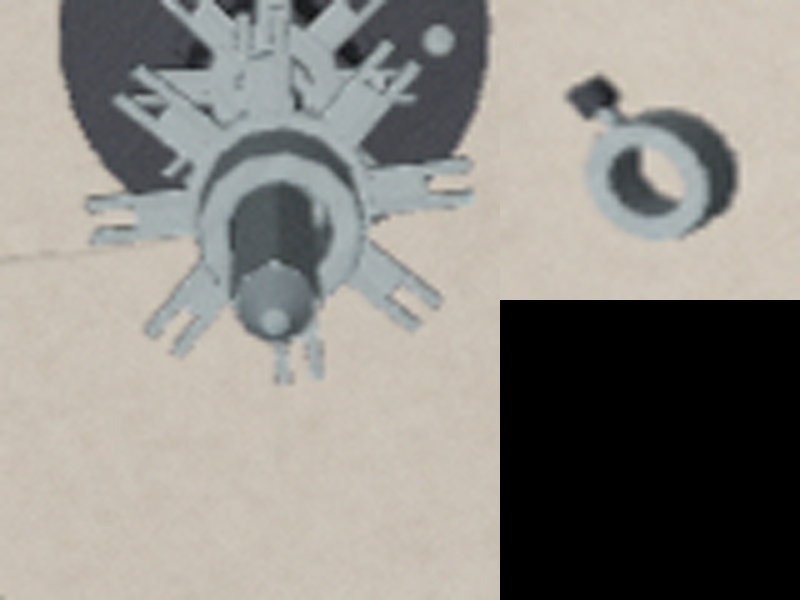

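Wheel home around the spit; tip seen at (325.4,254), hub centre (326.6,235). Collar ring top (79.7,267.2), knob (70.5,253.2).

```bash
python3 - <<'E'
from h import *
c=dict(np.load("w6.npz"))
print("hub",plane(c,326.6,235,.204),"tip",plane(c,325.4,254,.249))
w=dict(np.load("w4.npz")); a=plane(w,79.7,267.2,.012);b=plane(w,70.5,253.2,.008);print(a,b,np.degrees(np.arctan2(*(b-a)[1::-1])))
print(r.read_state()["joint_positions"].round(2))
E
python3 -m jog '[[0.0088,0,-0.0353,0,0,0],[0.0088,0,-0.0353,0,0,0],[0.0088,0,-0.0353,0,0,0],[0.0088,0,-0.0353,0,0,0],[0.0088,0,-0.0353,0,0,0],[0.0088,0,-0.0353,0,0,0],[0.0088,0,-0.0353,0,0,0],[0.0088,0,-0.0353,0,0,0]]' 1
python3 -m jog '[[0,0.02,0,0,-7,0],[0,0.03,0,0,-7,0],[0,0.03,0,0,-7,0],[0,0.03,0,0,-7,0],[0,0.03,0,0,-7,0],[0,0.01,0,0,-7,0],[0,0,0,0,0,0]]'
python3 - <<'E'
from h import *
c=r.camera("wrist"); np.savez("w7.npz",**c); print(r.read_state()["joint_positions"].round(2))
go([.4508,-.2754,.15],down(120)); print(proj(c,[.4508,-.2754,.012]))
E
```

```text
hub [0.44757851 0.01590776 0.204     ] tip [0.44868306 0.0145639  0.249     ]
[ 0.45807431 -0.27524577  0.012     ] [ 0.43649556 -0.282734    0.008     ] -160.86225909247548
[-0.66 -0.14  0.47  1.77  0.06  1.5   1.15]
time: 8.97
ee_pos: [0.4494, -0.2786, 0.306]
eef_rot: [0.704, -0.079, 0.069, -0.702]
ft_force: [1.0, -0.0, 0.5]
width: 0.0865
time: 9.55
ee_pos: [0.4385, -0.2891, 0.1479]
eef_rot: [-0.689, -0.136, 0.159, 0.694]
ft_force: [0.3, -0.7, 0.1]
width: 0.0873
[-0.11  0.21  0.68  1.83 -0.12  1.18  2.6 ]
tcp [ 0.4381 -0.2893  0.1481] axes [[0.913, -0.032, -0.406], [0.406, -0.0, 0.914], [-0.029, -0.999, 0.013]] w 0.0873
shift mm [17.2 -2.3  7.6]
rot deg [-0.8 -6.  -1.6]
[331.39240332 248.29273284]
```

J7 is at its limit, so I'll stay at yaw ≤ 112°. Next I'll segment the collar numerically.

```bash
cat > seg.py <<'E'
from h import *
def seg(c,u,v,h=45):
    u,v=int(u),int(v); im=c["image"][v-h:v+h,u-h:u+h].astype(int)
    m=((im[...,0]-im[...,2])<8).astype(np.uint8)
    n,l,st,ce=cv2.connectedComponentsWithStats(m)
    for i in range(1,n):
        if st[i,4]>30: print("comp",st[i][:4]+[u-h,v-h,0,0],st[i,4],(ce[i]+[u-h,v-h]).round(1))
    return m
E
python3 - <<'E'
from seg import *
c=dict(np.load("w7.npz")); m=seg(c,331,248,40)
im=c["image"][208:288,291:371].astype(int).sum(2)//3
for y in range(0,80,2): print("".join(" " if not m[y,x] else ("#" if im[y,x]<70 else ("o" if im[y,x]<140 else ".")) for x in range(80)))
E
```

```text
comp [312 225  33  45] 752 [328.2 250.1]
                                                                                
                                                                                
                                                                                
                                                                                
                                                                                
                                                                                
                                                                                
                                                                                
                                                                                
                                   #########                                    
                                   ##oooo##o                                    
                                  o##oooo##o                                    
                                   o#ooo###o                                    
      
[... 715 characters left out ...]
       
                     o.......                 o......                           
                     o......                  oo......                          
                      ......oo               oo.......                          
                      .......oo            oooo......                           
                       .......ooooooooooooooo.......                            
                        ........ooooooooooo.........                            
                         o........................                              
                           .....................                                
                               .............
```

Run:
```python
from h import *
c=dict(np.load("w7.npz"))
a=plane(c,328.5,254,.012);b=plane(c,330,228,.007);print(a,b,np.degrees(np.arctan2(*(b-a)[1::-1]))+270)
go([a[0],a[1],.04],down(112))
```

```text
[ 0.45680208 -0.27557359  0.012     ] [ 0.43507163 -0.28374141  0.007     ] 110.59973491777512
tcp [ 0.4381 -0.2893  0.1481] axes [[0.913, -0.032, -0.406], [0.406, -0.0, 0.914], [-0.029, -0.999, 0.013]] w 0.0873
shift mm [ 25.9 107.5   3.6]
rot deg [-0.7  2.  -1.7]
```

```bash
python3 -m jog '[[0.008,0.02,0.001,-0.4,3,-1],[0.008,0.03,0.001,-0.3,0.4,-0.7],[0.008,0.03,0.001,0,0,0],[0.002,0.022,0,0,0,0],[0,0,0,0,0,0],[0,0,0,0,0,0]]'
python3 - <<'E'
from h import *
go([.4568,-.2756,.003],down(110.6)); print(r.read_state()["joint_positions"].round(2))
E
```

```text
time: 10.1
ee_pos: [0.4626, -0.281, 0.0475]
eef_rot: [0.7, 0.126, -0.121, -0.693]
ft_force: [0.4, -0.4, 0.5]
width: 0.087
tcp [ 0.4626 -0.281   0.0475] axes [[0.939, 0.009, -0.343], [0.343, -0.008, 0.939], [0.005, -1.0, -0.011]] w 0.087
shift mm [-3.9 44.4  7.5]
rot deg [ 0.6 -0.5  0.3]
[-0.05  0.35  0.59  1.91 -0.24  0.94  2.58]
```

```bash
python3 -m jog '[[-0.002,0.012,0.004,0.5,3,0.3],[-0.002,0.01,0.003,0,0,0],[0,0,0,0,0,0]]'
python3 - <<'E'
from seg import *
go([.4568,-.2756,.003],down(107.6)); print(r.read_state()["joint_positions"].round(2))
c=r.camera("wrist"); np.savez("w8.npz",**c); u,v=proj(c,[.4568,-.2756,.012]); print(u,v)
m=seg(c,u,v,40); u=int(u)-40;v=int(v)-40; im=c["image"][v:v+80,u:u+80].astype(int).sum(2)//3; print(u,v)
for y in range(0,80,2): print("".join(" " if not m[y,x] else ("#" if im[y,x]<70 else ("o" if im[y,x]<140 else ".")) for x in range(80)))
E
```

```text
time: 10.35
ee_pos: [0.4586, -0.2775, 0.0297]
eef_rot: [0.702, 0.107, -0.103, -0.697]
ft_force: [-0.4, 0.4, 0.2]
width: 0.0869
tcp [ 0.4586 -0.2775  0.0297] axes [[0.956, 0.006, -0.293], [0.293, -0.006, 0.956], [0.004, -1.0, -0.007]] w 0.0869
shift mm [-1.3 26.7  2.6]
rot deg [ 0.4 -0.5  0.2]
[-0.04  0.37  0.59  1.93 -0.26  0.91  2.54]
330.25869805127957 274.79967476660886
comp [304 234  53  65] 1917 [329.8 269.9]
290 234
                              o###############                                  
                               ###############                                  
                               ###############                                  
                               o############o                                   
                                   ooo..ooo                                     
                                   oo....oo                                     
                                 oooo....oooooo                                 
                             oooooooo....oooooooooo                             
                         o
[... 1266 characters left out ...]
   
                ..........ooooooooooooooooooooooooooooo..........               
                 o.........ooooooooooooooooooooooooooo...........               
                 o...........ooooooooooooooooooooooo............                
                   ............oooooooooooooooooo.............                  
                     ................ooooooo................                    
                       ....................................                     
                         ................................                       
                            .........................                           
                                  ..............
```

```bash
python3 -m jog '[[-0.001,0.012,0.0015,0.3,0,0.2],[0,0.01,0.001,0,0,0],[0,0.004,0,0,0,0],[0,0,0,0,0,0]]'
python3 - <<'E'
from seg import *
go([.4568,-.2756,.003],down(107.6));
E
```

```text
time: 10.73
ee_pos: [0.4597, -0.2768, 0.0054]
eef_rot: [0.701, 0.108, -0.104, -0.697]
ft_force: [0.9, -0.5, 0.4]
width: 0.0869
tcp [ 0.4597 -0.2768  0.0054] axes [[0.955, 0.007, -0.296], [0.296, -0.004, 0.955], [0.005, -1.0, -0.006]] w 0.0869
shift mm [-2.4  2.4  2.1]
rot deg [ 0.3 -0.4  0.3]
```

```bash
python3 -m jog '[[-0.0025,0.002,0.002,0.3,0,0.3],[0,0,0,0,0,0]]' - ; python3 -m jog '[[0,0,0,0,0,0],[0,0,0,0,0,0],[0,0,0,0,0,0],[0,0,0,0,0,0],[0,0,0,0,0,0],[0,0,0,0,0,0],[0,0,0,0,0,0],[0,0,0,0,0,0],[0,0,0,0,0,0],[0,0,0,0,0,0],[0,0,0,0,0,0]]' -1 30;python3 -c "
from h import *
go([.4568,-.2756,.003],down(107.6))"
```

```text
time: 10.9
ee_pos: [0.4562, -0.2758, 0.0029]
eef_rot: [-0.699, -0.106, 0.106, 0.699]
ft_force: [0.2, 0.8, -0.0]
width: 0.0872
time: 11.82
ee_pos: [0.4567, -0.2763, 0.0039]
eef_rot: [0.699, 0.106, -0.106, -0.699]
ft_force: [0.2, -0.5, -1.1]
width: 0.0286
tcp [ 0.4567 -0.2763  0.0039] axes [[0.955, 0.0, -0.296], [0.296, -0.0, 0.955], [0.0, -1.0, -0.0]] w 0.0286
shift mm [0.3 0.9 0.6]
rot deg [ 0.  -0.4  0. ]
```

```bash
python3 -m jog '[[0,-0.03,0,0,0,0],[0,-0.04,0,0,0,0],[0,-0.04,0,0,0,0],[0,-0.04,0,0,0,0],[0,-0.04,0,0,0,0],[0,-0.04,0,0,0,0],[0,-0.04,0,0,0,0],[0,-0.025,0,0,0,0],[0,0,0,0,0,0]]'
python3 -m jog '[[0.008,0,0.03,0,0,0],[0.009,0,0.035,0,0,0],[0.009,0,0.035,0,0,0],[0.009,0,0.035,0,0,0],[0.009,0,0.035,0,0,0],[0.009,0,0.035,0,0,0],[0,0,0,0,7,0],[0,0,0,0,7,0],[0,0,0,0,7,0],[0,0,0,0,7,0],[0,0,0,0,0,0]]'
python3 -c "
from h import *
go([.4475,.0155,.29],down(77));c=r.camera('wrist'); np.savez('w9.npz',**c); print(r.read_state()['joint_positions'].round(2))"
```

```text
time: 12.57
ee_pos: [0.4532, -0.2755, 0.3102]
eef_rot: [-0.698, -0.103, 0.107, 0.7]
ft_force: [-0.6, -0.3, -0.6]
width: 0.0281
time: 13.48
ee_pos: [0.4405, -0.0544, 0.3055]
eef_rot: [0.704, -0.078, 0.072, -0.702]
ft_force: [-0.0, 0.4, -1.0]
width: 0.0283
tcp [ 0.4405 -0.0544  0.3055] axes [[0.978, -0.008, 0.211], [-0.211, -0.002, 0.978], [-0.008, -1.0, -0.003]] w 0.0283
shift mm [-7.8 15.4 69.9]
rot deg [ 0.2  0.8 -0.4]
[-0.33 -0.12  0.32  1.78  0.04  1.49  1.35]
```

```bash
python3 -m jog '[[-0.003,0.002,0.026,0.2,0.4,-0.4],[-0.003,0.002,0.026,0,0,0],[-0.002,0.002,0.018,0,0,0],[0,0,0,0,0,0],[0,0,0,0,0,0]]'
python3 - <<'E'
from h import *
go([.448,.0153,.262],down(77));c=r.camera('wrist'); np.savez('w10.npz',**c)
print(proj(c,[.4482,.015,.249]),proj(c,[.4477,.0155,.204]))
E
```

```text
time: 13.95
ee_pos: [0.4465, 0.016, 0.2973]
eef_rot: [0.704, -0.069, 0.067, -0.704]
ft_force: [0.8, -1.1, -1.3]
width: 0.0281
tcp [0.4465 0.016  0.2973] axes [[0.982, -0.003, 0.191], [-0.191, -0.0, 0.982], [-0.002, -1.0, -0.001]] w 0.0281
shift mm [ 1.7 35.3 -0.4]
rot deg [ 0.   2.  -0.1]
[323.50030775 260.60050526] [324.0491412  240.17627228]
```

Now lower in steps, checking the force.

```bash
python3 -m jog '[[0.001,0.013,0,0,0,0],[0.0005,0.013,0,0,0,0],[0,0.009,0,0,0,0],[0,0,0,0,0,0]]'; python3 -m jog '[[0,0.008,0,0,0,0],[0,0.008,0,0,0,0],[0,0,0,0,0,0]]'
python3 - <<'E'
from h import *
go([.448,.0153,.208],down(77))
E
```

```text
time: 14.33
ee_pos: [0.4483, 0.0123, 0.2614]
eef_rot: [-0.704, 0.067, -0.066, 0.704]
ft_force: [-0.6, -0.6, -0.6]
width: 0.0281
time: 14.58
ee_pos: [0.4484, 0.0109, 0.2446]
eef_rot: [-0.704, 0.067, -0.067, 0.704]
ft_force: [0.8, -0.0, -1.0]
width: 0.0281
tcp [0.4484 0.0109 0.2446] axes [[0.982, -0.001, 0.188], [-0.188, 0.0, 0.982], [-0.001, -1.0, 0.0]] w 0.0281
shift mm [-1.2 36.6  4.2]
rot deg [-0.   2.1 -0. ]
```

```bash
python3 -m jog '[[-0.001,0,0.0035,0,0,0],[0,0,0.001,0,0,0],[0,0,0,0,0,0]]'; python3 -m jog '[[0,0.008,0,0,0,0],[0,0.008,0.0005,0,0,0],[0,0,0,0,0,0]]'
python3 - <<'E'
from h import *
go([.448,.0153,.208],down(77))
E
```

```text
time: 14.83
ee_pos: [0.4484, 0.0158, 0.245]
eef_rot: [-0.704, 0.067, -0.067, 0.704]
ft_force: [0.5, 0.3, -1.0]
width: 0.0281
time: 15.08
ee_pos: [0.449, 0.0167, 0.2284]
eef_rot: [-0.704, 0.066, -0.067, 0.704]
ft_force: [-0.3, 0.6, -1.3]
width: 0.028
tcp [0.449  0.0167 0.2284] axes [[0.982, 0.002, 0.187], [-0.187, 0.001, 0.982], [0.001, -1.0, 0.001]] w 0.028
shift mm [-0.8 20.4 -1.6]
rot deg [-0.1  2.2  0.1]
```

```bash
python3 -m jog '[[-0.0008,0.008,-0.0012,0,0,0],[0,0.008,0,0,0,0],[0,0,0,0,0,0]]'; python3 -m jog '[[0,0.002,0,0,0,0],[0,0.001,0,0,0,0],[0,0,0,0,0,0]]';python3 -m jog '[[0,0.001,0,0,0,0],[0,0.001,0,0,0,0],[0,0,0,0,0,0]]'
python3 - <<'E'
from h import *
go([.448,.0153,.208],down(77))
E
```

```text
time: 15.33
ee_pos: [0.4477, 0.0155, 0.2102]
eef_rot: [-0.704, 0.066, -0.067, 0.704]
ft_force: [0.4, -1.2, -0.8]
width: 0.0277
time: 15.58
ee_pos: [0.4488, 0.0156, 0.2082]
eef_rot: [-0.703, 0.065, -0.068, 0.704]
ft_force: [0.6, -0.3, -1.0]
width: 0.0278
time: 15.83
ee_pos: [0.4504, 0.0157, 0.2082]
eef_rot: [-0.703, 0.064, -0.069, 0.705]
ft_force: [0.6, -0.6, 0.8]
width: 0.0283
tcp [0.4504 0.0157 0.2082] axes [[0.982, 0.008, 0.188], [-0.188, 0.002, 0.982], [0.008, -1.0, 0.004]] w 0.0283
shift mm [-2.3  0.2 -0.8]
rot deg [-0.2  2.2  0.4]
```

```bash
python3 -m jog '[[0,0,0,0,0,0],[0,0,0,0,0,0],[0,0,0,0,0,0],[0,-0.003,0,0,0,0]]' 0.3; python3 -m jog '[[-0.002,-0.03,0,0,0,0],[0,-0.035,0,0,0,0],[0,-0.035,0,0,0,0],[0,0,0,0,7,0],[0,0,0,0,7,0],[0,0,0,0,7,0],[0,0,0,0,7,0],[0,0,0,0,7,0],[0,0,0,0,7,0],[0,0,0,0,2,0],[0,0,0,0,0,0]]'
python3 - <<'E'
from h import *
c=r.camera("wrist"); np.savez("w11.npz",**c); go([.448,.0155,.3],down(32)); print(r.read_state()["joint_positions"].round(2))
u,v=proj(c,[.448,.0155,.216]);print(u,v,proj(c,[.448,.0155,.249]))
cv2.imwrite("pics/w11.png",crop(c,u,v,60,5,80))
E
```

```text
time: 16.17
ee_pos: [0.4499, 0.0156, 0.2104]
eef_rot: [-0.703, 0.064, -0.069, 0.705]
ft_force: [0.1, 0.1, -0.6]
width: 0.0469
time: 17.08
ee_pos: [0.446, 0.0158, 0.3169]
eef_rot: [-0.622, 0.332, -0.335, 0.625]
ft_force: [-1.3, 0.4, -0.3]
width: 0.0568
tcp [0.446  0.0158 0.3168] axes [[0.557, 0.005, 0.83], [-0.83, 0.001, 0.557], [0.002, -1.0, 0.005]] w 0.0567
shift mm [ 1.3 16.9  1.4]
rot deg [-0.3  1.9  0.1]
[-0.35 -0.12  0.19  1.76  0.02  1.5   0.43]
323.8633847989772 236.83148475896928 [324.17749895 249.85828269]
```

View pics/w11.png

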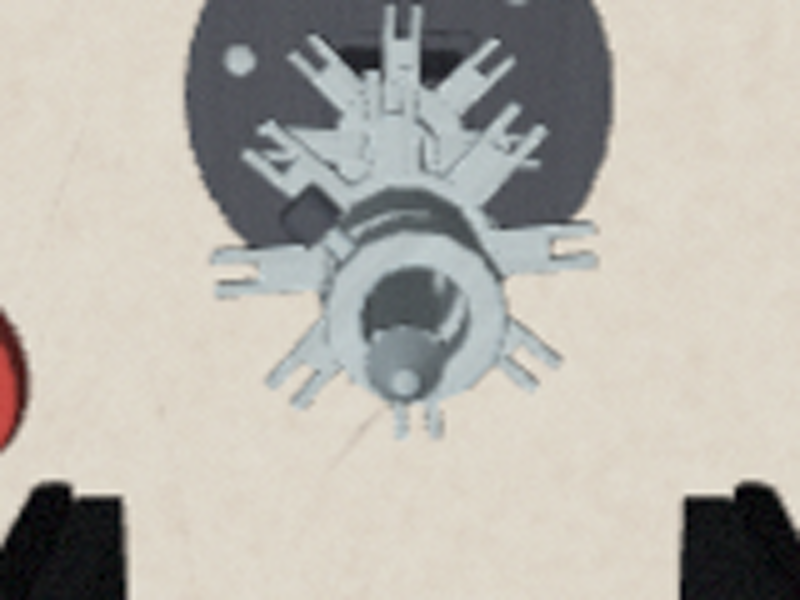

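Collar sits on the hub with no gap (collar top centre ≈(326.6,239), tip (324,252.4), both as predicted), and the socket edge is parallel to the image rows, so the jaws are square to the flats. I'll go down and grip the spit.

```bash
python3 -m jog '[[0.0015,0.03,0.001,0,0,0],[0.0005,0.03,0.0005,0,0,0],[0,0.022,0,0,0,0],[0,0.005,0,0,0,0],[0,0,0,0,0,0]]'
python3 -c "
from h import *
go([.4484,.015,.218],down(33))"
```

```text
time: 17.55
ee_pos: [0.4498, 0.0152, 0.2286]
eef_rot: [-0.623, 0.327, -0.332, 0.628]
ft_force: [0.6, -0.3, 0.6]
width: 0.0567
tcp [0.4498 0.0152 0.2286] axes [[0.566, 0.009, 0.825], [-0.825, 0.002, 0.566], [0.003, -1.0, 0.009]] w 0.0567
shift mm [-0.6 10.6 -1.3]
rot deg [-0.5  1.4  0.2]
```

```bash
python3 -m jog '[[-0.0005,0.006,-0.001,-0.5,0.8,0.2],[0,0.0045,0,0,0,0],[0,0,0,0,0,0]]'; python3 -m jog '[[0,0,0,0,0,0],[0,0,0,0,0,0],[0,0,0,0,0,0],[0,0,0,0,0,0],[0,0,0,0,0,0],[0,0,0,0,0,0],[0,0,0,0,0,0],[0,0,0,0,0,0],[0,0,0,0,0,0],[0,0,0,0,0,0]]' -1 60
python3 -c "
from h import *
go([.4484,.015,.218],down(33))"
```

```text
time: 17.8
ee_pos: [0.4496, 0.0153, 0.22]
eef_rot: [-0.623, 0.333, -0.334, 0.624]
ft_force: [0.2, 0.3, -0.0]
width: 0.0564
time: 18.63
ee_pos: [0.4508, 0.0151, 0.223]
eef_rot: [-0.622, 0.332, -0.335, 0.624]
ft_force: [-1.8, -1.2, 1.4]
width: 0.0089
tcp [0.4508 0.0151 0.223 ] axes [[0.555, 0.005, 0.832], [-0.832, 0.001, 0.555], [0.002, -1.0, 0.004]] w 0.0089
shift mm [-1.3  5.  -2.1]
rot deg [-0.2  0.7  0.1]
```

The close let the tool creep up 3 mm. I'll reopen slightly, lower to just above the collar and grip again.

```bash
python3 -m jog '[[0,0,0,0,0,0],[0,0,0,0,0,0],[-0.001,0,-0.0015,0,0,0],[0,0.003,0,0,0,0],[0,0.0025,0,0,0,0],[0,0,0,0,0,0]]' -0.5; python3 -c "
from h import *
go([.449,.015,.217],down(33))"
```

```text
time: 19.13
ee_pos: [0.4492, 0.0155, 0.2169]
eef_rot: [-0.622, 0.332, -0.335, 0.625]
ft_force: [-0.4, -0.4, 0.1]
width: 0.0216
tcp [0.4492 0.0155 0.2169] axes [[0.555, 0.006, 0.832], [-0.832, 0.001, 0.555], [0.002, -1.0, 0.005]] w 0.0216
shift mm [ 0.3 -0.1 -0.4]
rot deg [-0.3  0.7  0.1]
```

```bash
python3 -m jog '[[0,0,0,0,0,0],[0,0,0,0,0,0],[0,0,0,0,0,0],[0,0,0,0,0,0]]' -1 20; python3 -m jog '[[0,0,0,0,0,0],[0,0,0,0,0,0],[0,0,0,0,0,0]]' -1 60; python3 -c "
from h import *
go([.449,.015,.217],down(33))"
```

```text
time: 19.47
ee_pos: [0.4488, 0.0152, 0.2166]
eef_rot: [-0.622, 0.332, -0.335, 0.624]
ft_force: [-1.7, -0.8, 1.3]
width: 0.0097
time: 19.72
ee_pos: [0.4484, 0.0149, 0.2166]
eef_rot: [-0.623, 0.333, -0.335, 0.624]
ft_force: [-0.5, -0.1, 0.7]
width: 0.0096
tcp [0.4484 0.0149 0.2166] axes [[0.555, 0.004, 0.832], [-0.832, 0.0, 0.555], [0.002, -1.0, 0.003]] w 0.0096
shift mm [ 0.3 -0.4  0.5]
rot deg [-0.2  0.7  0.1]
```

```bash
python3 -m jog '[[0,-0.008,0,0,0,0],[0,-0.01,0,0,0,0],[0,-0.01,0,0,0,0],[0,-0.01,0,0,0,0]]'; python3 -m jog '[[0,-0.015,0,0,0,0],[0,-0.015,0,0,0,0],[0,-0.015,0,0,0,0],[0,-0.015,0,0,0,0],[0,-0.015,0,0,0,0],[0,-0.015,0,0,0,0],[0,-0.015,0,0,0,0],[0,-0.015,0,0,0,0],[0,-0.01,0,0,0,0],[0,0,0,0,0,0]]'
python3 - <<'E'
from h import *
go([.449,.015,.38],down(33)); print(r.read_state()["joint_positions"].round(2),r.read_state()["ft_force"])
for n in("side","wrist","top"): c=r.camera(n); np.savez(n+"12.npz",**c); cv2.imwrite(f"pics/{n}12.png",c["image"][:,:,::-1])
E
```

```text
time: 20.05
ee_pos: [0.4473, 0.015, 0.2556]
eef_rot: [-0.623, 0.333, -0.334, 0.624]
ft_force: [-0.2, 0.2, -2.5]
width: 0.0093
time: 20.88
ee_pos: [0.4472, 0.0155, 0.4052]
eef_rot: [-0.62, 0.33, -0.337, 0.627]
ft_force: [-0.4, -0.7, -2.5]
width: 0.0095
tcp [0.4472 0.0155 0.4052] axes [[0.555, 0.012, 0.831], [-0.832, 0.004, 0.555], [0.004, -1.0, 0.012]] w 0.0095
shift mm [ 1.3 25.2  1. ]
rot deg [-0.7  0.7  0.2]
[-0.35 -0.12  0.2   1.58  0.02  1.67  0.43] [-0.42757304 -0.70677449 -2.48729047]
```

The full weight (2.5 N) is carried and the spit is clear of the socket. Now I'll lean it, with the drive end swinging forward.

```bash
python3 -m jog '[[0,0,0,2.5,0,-1.7],[0,0,0,4.2,0,-2.8],[0,0,0,4.2,0,-2.8],[0,0,0,4.2,0,-2.8],[0,0,0,0,0,0]]'
python3 - <<'E'
from h import *
p,R,s=pose(); print(p.round(3),R.as_matrix().round(3).tolist(),s["joint_positions"].round(2),s["ft_force"],s["width"])
E
```

```text
time: 21.45
ee_pos: [0.4459, 0.0155, 0.3959]
eef_rot: [-0.561, 0.227, -0.431, 0.67]
ft_force: [0.9, 0.3, -2.5]
width: 0.0096
[0.446 0.015 0.396] [[0.526, 0.323, 0.787], [-0.831, -0.0, 0.556], [0.18, -0.946, 0.268]] [-0.36 -0.37  0.12  1.83  0.12  1.36  0.34] [ 0.85207465  0.32054552 -2.52287861] 0.009594577503166387
```

```bash
python3 - <<'E'
from h import *
k=dict(np.load("top0.npz"))
v,u=np.mgrid[0:480,0:640]; z=k["range_z"]; C=np.stack([(u-k["K"][0,2])/k["K"][0,0]*z,(v-k["K"][1,2])/k["K"][1,1]*z,z],-1)
X=(C-k["t"])@k["R"]
m=(z>0)&(X[...,2]>.1)&(X[...,0]>.4)&(abs(X[...,1])<.25)
print(X[m].min(0))
for lo in(-.25,-.15,-.05,.05,.15):
    q=X[m&(X[...,1]>lo)&(X[...,1]<lo+.1)]; i=q[:,0].argsort()[:1]; h=q[q[:,2]>.4]; print(lo,q[i], h[h[:,0].argmin()] if len(h) else None)
E
python3 -m jog '[[0.012,-0.003,0.0185,2.5,0,-1.7],[0.012,-0.003,0.0185,2.5,0,-1.7],[0.012,-0.001,0.0185,2.5,0,-1.7],[0,0,0,0,0,0]]'
python3 - <<'E'
from h import *
p,R,s=pose(); print(p.round(3),R.as_matrix().round(3).tolist(),s["joint_positions"].round(2),s["ft_force"],s["width"])
E
```

```text
[ 0.43384924 -0.24999786  0.10034784]
-0.25 [[ 0.59245721 -0.21406058  0.54520924]] [ 0.59245721 -0.21406058  0.54520924]
-0.15 [[ 0.59253691 -0.14682001  0.5456779 ]] [ 0.59253691 -0.14682001  0.5456779 ]
-0.05 [[0.43384924 0.01105558 0.17664402]] [0.59268536 0.01783135 0.54693972]
0.05 [[0.59192035 0.09308766 0.54955337]] [0.59192035 0.09308766 0.54955337]
0.15 [[0.59353033 0.18867583 0.54655915]] [0.59353033 0.18867583 0.54655915]
time: 21.78
ee_pos: [0.5041, 0.016, 0.4243]
eef_rot: [-0.527, 0.174, -0.473, 0.685]
ft_force: [-0.7, 0.1, -1.9]
width: 0.0093
[0.504 0.016 0.424] [[0.492, 0.463, 0.737], [-0.831, -0.002, 0.557], [0.259, -0.886, 0.384]] [-0.35 -0.35  0.12  1.8   0.16  1.22  0.34] [-0.73700472  0.08113321 -1.86891915] 0.009251339780430171
```

```bash
python3 -m jog '[[0,0.018,0,3.4,0,-2.2],[0,0.018,0,3.4,0,-2.2],[0,0.015,0,3.4,0,-2.2],[0,0.01,0,3.4,0,-2.2],[0,0,0,0,0,0],[0,0,0,0,0,0]]'
python3 - <<'E'
from h import *
p,R,s=pose(); print(p.round(3),R.as_matrix().round(3).tolist(),s["joint_positions"].round(2),s["ft_force"],s["width"],s["torque"])
y=R.as_matrix()[:,1]; print("lean",np.degrees(np.arccos(-y[2])),"drive end",p+y*.1966)
for n in("side","wrist"): c=r.camera(n); np.savez(n+"13.npz",**c); cv2.imwrite(f"pics/{n}13.png",c["image"][:,:,::-1])
E
```

```text
time: 22.28
ee_pos: [0.5353, 0.0147, 0.3621]
eef_rot: [-0.459, 0.082, -0.538, 0.702]
ft_force: [0.2, 0.4, -2.4]
width: 0.009
[0.535 0.015 0.362] [[0.408, 0.68, 0.61], [-0.831, -0.001, 0.556], [0.379, -0.734, 0.564]] [-0.3  -0.46  0.06  2.11  0.27  0.77  0.24] [ 0.24077557  0.43331709 -2.36562259] 0.00897754625339484 [-0.10324836  1.23908369 -0.03196516]
lean 42.81559221570471 drive end [0.6688951  0.01451504 0.21787095]
```

Lean is 43° at a good height. My picture views are used up, so I'll check the spit numerically from the depth image: radial profile along the axis.

```bash
python3 -m jog '[[0,0,0,1,0,-0.7],[0,0,0,0,0,0],[0,0,0,0,0,0],[0,0,0,0,0,0],[0,0,0,0,0,0],[0,0,0,0,0,0]]'
python3 - <<'E'
from h import *
p,R,s=pose(); y=R.as_matrix()[:,1]; print(p.round(4),"lean",np.degrees(np.arccos(-y[2])),s["joint_positions"].round(3),s["ft_force"].round(1),abs(s["joint_vel"]).max().round(4),s["width"])
up=-y
for n in("side","top","wrist"):
    k=r.camera(n); z=k["range_z"]; v,u=np.mgrid[0:480,0:640]
    C=np.stack([(u-k["K"][0,2])/k["K"][0,0]*z,(v-k["K"][1,2])/k["K"][1,1]*z,z],-1); X=((C-k["t"])@k["R"])[z>0]
    d=X-(p+y*.1966); a=d@up; q=d-a[:,None]*up; rr=np.linalg.norm(q,axis=1)
    m=(rr<.045)&(a>-.02)&(a<.25); print(n,m.sum())
    for lo in np.arange(-.02,.2,.008):
        b=m&(a>=lo)&(a<lo+.008)
        if b.sum(): print(f"{lo*1000:.0f}: n{b.sum()} r max {rr[b].max()*1000:.0f} med {np.median(rr[b])*1000:.0f} meanoff {(R.inv().apply(q[b].mean(0))*1000).round(0)[[0,2]]}",end=" | ")
    print()
E
```

```text
time: 22.88
ee_pos: [0.5376, 0.0154, 0.368]
eef_rot: [-0.452, 0.074, -0.544, 0.703]
ft_force: [-0.7, 0.1, -2.1]
width: 0.0094
[0.5376 0.0154 0.368 ] lean 44.22663112733021 [-0.287 -0.468  0.053  2.116  0.271  0.751  0.232] [-0.7  0.1 -2.1] 0.0082 0.00941722276777124
side 972
-4: n7 r max 9 med 7 meanoff [-5.  2.] | 4: n13 r max 10 med 6 meanoff [-5.  2.] | 12: n15 r max 11 med 7 meanoff [-5.  2.] | 20: n14 r max 10 med 7 meanoff [-4.  2.] | 28: n10 r max 10 med 6 meanoff [-5.  0.] | 36: n5 r max 11 med 6 meanoff [-6.  0.] | 44: n104 r max 36 med 23 meanoff [-6.  2.] | 52: n50 r max 33 med 13 meanoff [-6.  4.] | 60: n19 r max 11 med 8 meanoff [-5.  2.] | 68: n15 r max 10 med 7 meanoff [-4.  2.] | 76: n15 r max 10 med 7 meanoff [-4.  1.] | 84: n15 r max 11 med 7 meanoff [-4.  2.] | 92: n17 r max 9 med 7 meanoff [-4.  2.] | 100: n16 r max 9 med 6 meanoff [-4.  2.] | 108: n12 r max 9 med 6 meanoff [-3.  2.] | 116: n15 r max 11 med 6 meanoff [-4.  3.] | 124: n15 r max 9 med 6 meanoff [-4.  2.] | 132: n14 r max 9 med 6 meanoff [-4.  2.] | 140: n11 r max 8 med 6 meanoff [-3.  2.] | 148: n12
[... 1282 characters left out ...]
max 34 med 22 meanoff [-8. -1.] | 52: n777 r max 34 med 17 meanoff [-7. -1.] | 60: n90 r max 9 med 7 meanoff [-3.  2.] | 68: n12 r max 6 med 6 meanoff [-5.  2.] | 76: n8 r max 6 med 6 meanoff [-4.  3.] | 84: n11 r max 6 med 6 meanoff [-4.  3.] | 92: n8 r max 6 med 6 meanoff [-4.  3.] | 100: n9 r max 6 med 6 meanoff [-4.  4.] | 108: n12 r max 6 med 6 meanoff [-4.  4.] | 116: n1 r max 7 med 7 meanoff [-4.  5.] | 156: n1985 r max 35 med 23 meanoff [-12.   0.] | 164: n329 r max 34 med 15 meanoff [-13.  -1.] | 172: n178 r max 15 med 15 meanoff [-13.   0.] | 180: n224 r max 27 med 15 meanoff [-11.   0.] | 188: n973 r max 27 med 15 meanoff [-12.  -5.] | 196: n445 r max 17 med 11 meanoff [-8.  0.] |
```

Run:
```python
from bench import r
s=r.read_state(); print(s["time"],s["ee_pos"].round(4),s["width"]); r.close_job()
```

```text
23.0333 [0.5375 0.0154 0.3677] 0.009211685769884924
the job is handed in; nothing more can be done
```

The spit is assembled and held leaning about 44° from upright, pointed end higher. I handed the job in at 23.0 s; it reports no verdict.

- **Assembly:** I slid the wheel down the spit to its shoulder, then the collar down onto the hub. Each stopped at the expected height with only light contact, at most about 3.4 N. I then gripped the spit across its flats at 60 N, drew it straight up and leaned it over.
- **Last checks:**
  - The depth images from all three cameras show the spit running straight along the tool's axis. The wheel plate is about 160 mm from the drive end and the collar sits just above the hub, so both are still home.
  - The carried weight was about 2.1–2.5 N, which matches the spit with wheel and collar.
  - The lowest part should be about 20 cm above the worktop, worked out from the tool pose, and the arm was still.
- **What went wrong on the way:** My first grip on the spit crept 3 mm up toward the cone, so I reopened, lowered the fingers and gripped again. No slip showed after that.
- **Not checked:**
  - I had used all 12 picture views before the lift, so the final pose was checked by numbers only.
  - I did not re-check the garlic, lemon and other things. No move went near them, and I felt no unexpected contact.

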